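# Rack the tested circuit module

### The arm

A 7-joint arm with a two-finger parallel gripper is mounted at the origin on the work surface. World frame = base frame: x ahead of the robot, y to its left, z up, the work surface at z = 0. Lengths are in m, angles in rad, forces in N, time in s.
With the tool pointing down it reaches from about 0.35 to 0.9 m from the base axis. Payload 19.9 kg.
Tool frame: the origin (TCP) lies at the very end of the fingers, on their centre line; the grasp point (between the pads) lies 19 mm behind it; z points along the fingers, y is the line along which they close (so a half turn about z gives the same grasp; the last joint's range is limited). The gripper opens to 85 mm and grips with 20 to 120 N. Pads are 22 mm wide; open, the fingers measure 114 mm over their backs; the gripper's body (76 mm by 85 mm) begins 54 mm behind the grasp point. The pads swing forward as they close: fully open they stand 13 mm farther back than shut.
Start: joints at [1.147, 0.417, -0.01, 1.614, 0.005, 1.111, -0.053], TCP at [0.233, -0.58, 0.231] pointing down, gripper open.
Joint ranges: [-2.81, 2.81], [-0.39, 2.02], [-1.27, 1.25], [0.06, 2.57], [-1.19, 4.33], [0.19, 2], [-2.82, 2.82]. Speed limits (rad/s): [1.89, 1.89, 2.39, 2.39, 3.01, 3.01, 3.01].

### API

Orientations are given as a unit quaternion [x, y, z, w].
In Python, from rig import observe, get_image, camera_params, hand_in gives the robot as it stands.
- The arm moves only by the shell command python3 -m pendant 'ROWS' [FORCE]. ROWS is a JSON object of lists of equal length, an entry for each row: "slide": the shift along the tool's x, y, z in cm, a list of three; "turn": the turn about the tool's z in degrees; "fingers": the opening, from 0 (shut) to 1 (fully open). In form: {"slide": [[tx, ty, tz], ...], "turn": [turn, ...], "fingers": [fingers, ...]}. A call has 1 to 20 rows; each row is the pose to reach, as a shift and turn from the pose commanded when the call began, along the tool's axes at that moment; what a row does not reach only later rows make up. A row lasts 1/12 s, in which the tool goes at most 41.7 mm and 7.16 degrees, less where a joint would pass 70% of its speed; a pose out of reach is approached as far as the arm can. A call with a gripper value outside its range is refused whole. The fingers move at their own pace and stop on an object; FORCE is the grip in N (left out, the last holds). Time passes only in rows, so rows that repeat a pose let the fingers close. It gives the time, the measured TCP pose, the force, the opening and the grip force at its end, in the units of the state.
- observe(): the state, without advancing time (a new reading comes with each control period).
- get_image(name): name is "scene" or "top" or "wrist"; returns (picture, depth): 400x640x3 uint8, red, green, blue; 400x640 float32, m along the optical axis (not along the pixel's ray), 0 where there is no reading.
- camera_params(name): a dict with "fx", "fy", "cx", "cy" (pixels), "rvec" (rotation vector, rad) and "tvec" (3), from world to camera coordinates, as OpenCV has them; the wrist camera has in their place "mount" (4x4, takes a point from camera to tool coordinates, whose origin is the TCP and whose axes are the flange's). Camera axes: x right, y down, z forward; pixel columns grow to the right and rows downward; lengths in m; the calibration is good to about 2 mm. A picture is of the moment at which its call begins: read the wrist's pose just before it. camera_params takes no time and is no camera call.
- hand_in(): hands the job in; it is judged then, once.
The state is a dict: "time_s": time; "joint_pos": joint angles; "joint_velocities": joint speeds; "joint_torque": joint torques, N m; "ee_pos": TCP position; "eef_rot": TCP orientation; "wrist_force": force on the tool from outside, world axes, zero at the start; "moment": the same for the moment, N m; "width": finger opening in m; "gripper_force": force on a finger pad.
Only numpy, scipy, OpenCV 4.12 (cv2) and the standard library are available. Lean on these libraries where they do the work, as an engineer would, in place of code of your own. Each camera call takes 0.05 s, during which the arm holds its last target. There are 200 camera calls.

### The job

The green circuit module has passed its test: take it out of the white test dock and stand it upright on edge in the slot of the black rack that has yellow tags at its ends, with its bottom edge fully down on the rack's floor between the slot's teeth. Lower it gently all the way before letting go (do not drop it in), and leave the two blue modules standing where they are.

Things in the scene. Friction and masses are not known exactly. Their poses are not given: they have to be found in the camera images.
- green_module: Module to move, on edge in a slot of the white dock: green board, white display, green rail along the top. 12 mm thick (x), 130 wide (y), 120 tall (z), 150-310 g, rigid, same both ways round. Origin: middle of the underside, on the dock's floor 8 mm above the table. Pinch its thickness at the top rail from above; slot teeth reach 54 mm above the floor. Lift straight up.
- yellow_tag: Target slot: two yellow blocks (44 x 13 x 14 mm) at the ends of one of the black rack's 3 slots. Origin: middle of the slot, on its floor (8 mm above the table), where the module's origin belongs; x across, y along the slot, z up. Grey teeth make it 16 mm wide up to 36 mm above the floor, flaring to 44 mm wide at 54 mm. Blocks start 86 mm from the origin. A module may lean 6 deg when let go.
- blue_module_dock: Bystander: blue module of the green one's size and origin, standing in the dock's other slot, 90 mm from the green one along x (slots and teeth as in the rack). Leave it standing. Beside both slots, 85 mm from their middle towards -y, the dock has a console 45 mm high.
- blue_module_rack: Bystander: blue module of the green one's size and origin, standing in another slot of the rack. The rack's three parallel slots lie 80 mm apart in a row along x; yellow blocks mark the target, white blocks a slot to be left empty, and this module's slot has none. Leave it standing.

How it is judged:
At the end, for the whole second after the job is handed in: The green module rests, released and at rest, in the yellow-tagged slot: the middle of its underside within 12 mm across and 22 mm along the slot and within 6 mm of the floor's height, upright within 11 degrees and parallel to the slot within 11 degrees (x of green_module in the frame of yellow_tag between -0.012 and 0.012 m and y of green_module in the frame of yellow_tag between -0.022 and 0.022 m and z of green_module in the frame of yellow_tag between -0.006 and 0.006 m and angle between green_module's own z axis and vertical below 0.19 rad and angle between the y axis of green_module and the y axis of yellow_tag, either way round below 0.19 rad and linear speed of green_module below 0.02 m/s and contact force between green_module and the fingers below 0.1 N); the robot touches nothing.
It fails at once if the blue module in the dock is moved by more than 20 mm or tipped by more than 17 degrees (distance of blue_module_dock from where it was at the start of the episode above 0.02 m or angle between blue_module_dock's own z axis and vertical above 0.3 rad).
It fails at once if the blue module in the rack is moved by more than 20 mm or tipped by more than 17 degrees (distance of blue_module_rack from where it was at the start of the episode above 0.02 m or angle between blue_module_rack's own z axis and vertical above 0.3 rad).
It fails at once if the green module is dropped into the slot (it reaches the floor faster than 0.6 m/s, a fall of about 20 mm or more) (linear speed of green_module above 0.6 m/s and z of green_module in the frame of yellow_tag below 0.03 m and horizontal distance between green_module and yellow_tag below 0.04 m).
It also fails if it takes over 38 s, if anything falls off the work surface, if the arm or the gripper's body presses on something with over 40 N, if the wrist force passes 120 N, or if a joint passes its speed limit or range.

## Working session

There is one attempt and no reset: what is moved stays moved. The work goes in short steps, Python scripts to look and compute and a shell command to move; the robot and the scene stay as the last step left them, time stands still between calls to the robot, and variables do not carry over. Pictures are saved under pics/ and viewed, at most 10 in all, crops included, and the job is handed in when it is done.

```bash
mkdir -p pics; cat > h.py <<'E'
import numpy as np, cv2
from rig import observe, get_image, camera_params, hand_in
from scipy.spatial.transform import Rotation as R
def cam(name, st=None):
    p=camera_params(name); K=np.array([[p['fx'],0,p['cx']],[0,p['fy'],p['cy']],[0,0,1]])
    if 'mount' in p:
        T=np.eye(4); T[:3,:3]=R.from_quat(st['eef_rot']).as_matrix(); T[:3,3]=st['ee_pos']
        M=T@np.array(p['mount']); return K,M[:3,:3],M[:3,3]
    Rm=cv2.Rodrigues(np.array(p['rvec'],float))[0]; return K,Rm.T,-Rm.T@np.array(p['tvec'])
def points(name,depth,st=None):
    K,Rw,t=cam(name,st); v,u=np.mgrid[:400,:640]
    c=np.stack([(u-K[0,2])/K[0,0]*depth,(v-K[1,2])/K[1,1]*depth,depth],-1)
    P=c@Rw.T+t; P[depth<=0]=np.nan; return P
def ray(name,u,v,z,st=None):
    K,Rw,t=cam(name,st); d=Rw@np.linalg.solve(K,[u,v,1.]); return t+d*(z-t[2])/d[2]
E
python3 - <<'E'
from h import *
s=observe(); print({k:np.round(v,3) for k,v in s.items()})
for n in ('top','scene'):
    im,d=get_image(n); cv2.imwrite(f'pics/{n}0.png',im[...,::-1]); np.savez(f'{n}0.npz',im=im,d=d)
    K,Rw,t=cam(n); print(n,K[0,0],t,Rw[:,2])
E
```

```text
{'time_s': np.float64(0.0), 'joint_pos': array([ 1.146,  0.418, -0.01 ,  1.614,  0.005,  1.111, -0.053]), 'joint_velocities': array([ 0.001, -0.   , -0.   , -0.   ,  0.   , -0.001, -0.001]), 'joint_torque': array([-1.0000e-03, -8.6444e+01,  6.7800e-01, -4.3491e+01,  1.9000e-02,
        7.0000e-03, -0.0000e+00]), 'ee_pos': array([ 0.233, -0.579,  0.231]), 'eef_rot': array([ 0.982,  0.19 , -0.   , -0.001]), 'wrist_force': array([-0.093, -0.044,  0.631]), 'moment': array([-0.005, -0.032,  0.013]), 'gripper_force': np.float64(0.0), 'width': np.float64(0.085)}
top 502.02685464432227 [ 0.38398383 -0.02736107  0.96061234] [ 0.16447232  0.02200183 -0.98613629]
scene 363.16604334555353 [0.95303168 0.47348688 0.52961981] [-0.49201966 -0.6279144  -0.60302583]
```

View pics/top0.png

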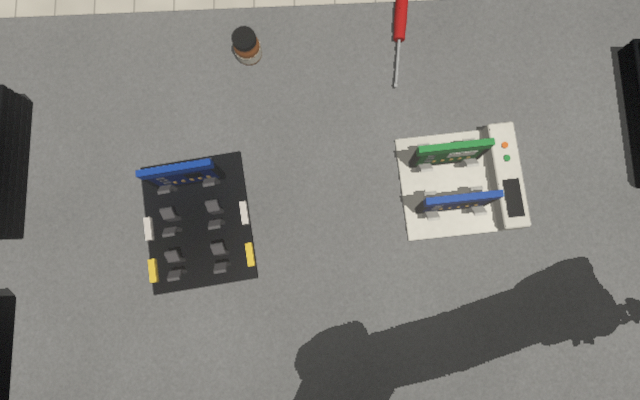

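View pics/scene0.png

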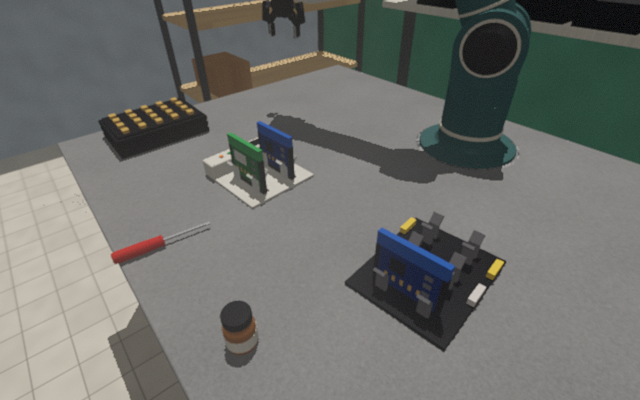

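The top view shows the green module's rail at about (455,152) and the dock's blue one at (460,201). The yellow tags are at (153,270) and (250,254), with the rack's blue module at (177,172). World −y is to the right and +x is up.

```bash
cat >> h.py <<'E'
def rect(name,im,d,lo,hi,z,tol,box,st=None):
    """mask by HSV and height, footprint as minAreaRect on rays cast to plane z"""
    hsv=cv2.cvtColor(np.ascontiguousarray(im),cv2.COLOR_RGB2HSV); m=cv2.inRange(hsv,lo,hi)>0
    P=points(name,d,st); m&=np.abs(P[...,2]-z)<tol
    b=np.zeros_like(m); b[box[1]:box[3],box[0]:box[2]]=1; m&=b
    m=m.astype(np.uint8); n,l,s,_=cv2.connectedComponentsWithStats(m)
    k=1+np.argmax(s[1:,4]); m=l==k
    v,u=np.nonzero(m); X=np.array([ray(name,a,c,z,st)[:2] for a,c in zip(u,v)],np.float32)
    (c,(w,h),a)=cv2.minAreaRect(X*1000); 
    if w<h: w,h,a=h,w,a+90
    a=(a+90)%180-90   # direction of long side in world, deg
    print(len(u),'c',np.round(c,1),'size',round(w,1),round(h,1),'longdir',round(a,1),'zmed',np.round(np.median(P[m][:,2]),4))
    return np.array(c)/1000,a
E
python3 - <<'E'
from h import *
f=np.load('top0.npz'); im,d=f['im'],f['d']
G=((40,60,30),(85,255,255)); B=((100,80,30),(130,255,255)); Y=((18,100,80),(35,255,255))
print('green');rect('top',im,d,*G,.128,.008,(390,120,520,185))
print('blue dock');rect('top',im,d,*B,.128,.008,(390,170,520,230))
print('blue rack');rect('top',im,d,*B,.128,.008,(120,140,240,200))
print('yel');a=rect('top',im,d,*Y,.022,.008,(130,240,180,300))[0];b=rect('top',im,d,*Y,.022,.008,(220,230,280,280))[0]
print('tag',(a+b)/2,np.linalg.norm(a-b),'ydir deg',np.degrees(np.arctan2(*(a-b)[::-1])))
s=observe(); q=R.from_quat(s['eef_rot']).as_matrix(); print(s['ee_pos'],'tool x',q[:,0],'tool y',q[:,1])
E
```

```text
green
596 c [ 602. -237.] size 130.4 14.0 longdir -85.7 zmed 0.1278
blue dock
578 c [ 513.  -244.6] size 129.2 12.9 longdir -85.6 zmed 0.1281
blue rack
592 c [579.9 246.7] size 130.1 14.2 longdir -82.3 zmed 0.1275
yel
186 c [410.2 316.1] size 44.1 15.3 longdir 7.3 zmed 0.0216
175 c [434.7 134.3] size 44.2 14.0 longdir 7.8 zmed 0.0218
tag [0.4224462 0.2251958] 0.18340443937392317 ydir deg 97.68857361757908
[ 0.23333926 -0.57947927  0.23072388] tool x [ 9.27607984e-01  3.73555110e-01 -8.86634659e-05] tool y [ 0.3735548  -0.92760747 -0.00109525]
```

Everything measured matches the given sizes: the rail is 130 × 14 mm at z 0.128, the tags are 183 mm apart, and the rack's blue module is 160 mm from the tag. Next I move above the green module.

```bash
python3 -m pendant '{"slide":[[1,-0.4,0],[3.5,-1.3,0],[7,-2.7,0.5],[10.5,-4,1],[14,-5.4,1],[17.5,-6.7,1.5],[21,-8,1.5],[24.5,-9.4,2],[28,-10.7,2],[31.5,-12.1,2.5],[35,-13.4,2.5],[38.5,-14.7,3],[42,-16.1,3],[45,-17.2,3],[46.5,-17.8,3],[47,-18,3],[47,-18,3],[47,-18,3],[47,-18,3]],"turn":[-1,-4,-9,-14,-19,-24,-29,-34,-39,-44,-49,-54,-59,-64,-68,-71,-72.4,-72.4,-72.4],"fingers":[1,1,1,1,1,1,1,1,1,1,1,1,1,1,1,1,1,1,1]}'
cat > look.py <<'E'
from h import *
import sys
s=observe(); im,d=get_image('wrist'); cv2.imwrite(f'pics/{sys.argv[1]}.png',im[...,::-1]); np.savez(sys.argv[1],im=im,d=d)
q=R.from_quat(s['eef_rot']).as_matrix(); print('t',s['time_s'],s['ee_pos'],'tooly deg',np.degrees(np.arctan2(q[1,1],q[0,1])),'toolz',q[:,2])
print('force',s['wrist_force'],'w',s['width'])
G=((40,60,30),(85,255,255))
try: rect('wrist',im,d,*G,float(sys.argv[2]),.01,(0,0,640,400),s)
except Exception as e: print(e)
E
python3 look.py w1 .128
```

```text
time_s: 1.68
ee_pos: [0.6016, -0.2378, 0.2012]
eef_rot: [0.681, 0.733, -0.0, -0.0]
wrist_force: [0.1, -0.2, -0.9]
width: 0.0853
gripper_force: 0.0
t 1.6833 [ 0.60158909 -0.23775918  0.20118801] tooly deg 4.212428217348009 toolz [-4.73318414e-04 -2.17159842e-04 -9.99999864e-01]
force [ 0.06925241 -0.22644812 -0.90518565] w 0.0852644054498721
2270 c [ 604.6 -234.8] size 128.7 11.7 longdir -86.0 zmed 0.127
```

View pics/w1.png

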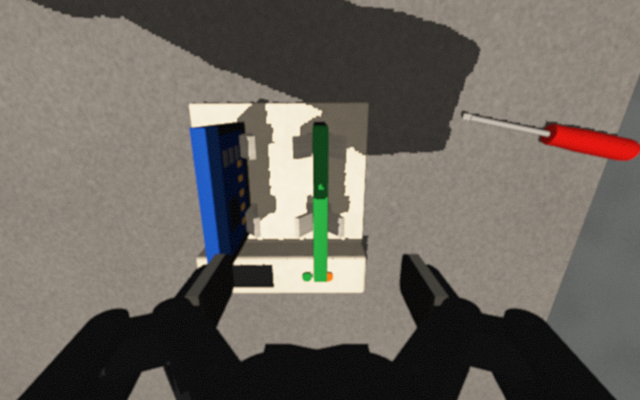

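The wrist view shows the green rail at column 320, rows 123–280, centred between the fingers. The wrist measurement agrees with the top view to 3 mm, so I go down and grip.

```bash
python3 -m pendant '{"slide":[[0.1,0.1,0.5],[0.2,0.2,2],[0.2,0.2,4],[0.2,0.2,6],[0.2,0.2,8],[0.2,0.2,9.5],[0.2,0.2,10.1],[0.2,0.2,10.3],[0.2,0.2,10.3],[0.2,0.2,10.3],[0.2,0.2,10.3],[0.2,0.2,10.3],[0.2,0.2,10.3],[0.2,0.2,10.3],[0.2,0.2,10.3],[0.2,0.2,10.3],[0.2,0.2,10.3],[0.2,0.2,10.3]],"turn":[0,0,0,0,0,0,0,0,0,0,0,0,0,0,0,0,0,0],"fingers":[1,1,1,1,1,1,1,1,1,0,0,0,0,0,0,0,0,0]}' 60
```

```text
time_s: 3.23
ee_pos: [0.6043, -0.2351, 0.0986]
eef_rot: [0.68, 0.733, 0.0, 0.0]
wrist_force: [0.5, -0.6, 4.8]
width: 0.0113
gripper_force: 59.4
```

```bash
python3 -m pendant '{"slide":[[0,0,-0.2],[0,0,-0.6],[0,0,-1.2],[0,0,-2],[0,0,-3],[0,0,-4],[0,0,-5],[0,0,-6],[0,0,-7],[0,0,-8],[0,0,-9],[0,0,-10],[0,0,-11],[0,0,-12],[0,0,-13],[0,0,-14],[0,0,-14.6],[0,0,-15],[0,0,-15],[0,0,-15]],"turn":[0,0,0,0,0,0,0,0,0,0,0,0,0,0,0,0,0,0,0,0],"fingers":[0,0,0,0,0,0,0,0,0,0,0,0,0,0,0,0,0,0,0,0]}'
python3 look.py w2 .278
python3 - <<'E'
from h import *
s=observe(); q=R.from_quat(s['eef_rot']).as_matrix()
dv=np.array([.4224,.2252,s['ee_pos'][2]])-s['ee_pos']
print('slide cm',100*q.T@dv,'turn',-(7.7-np.degrees(np.arctan2(q[1,1],q[0,1]))))
E
```

```text
time_s: 4.9
ee_pos: [0.6039, -0.2351, 0.2481]
eef_rot: [0.68, 0.733, -0.0, -0.0]
wrist_force: [0.5, -0.5, -2.6]
width: 0.0108
gripper_force: 58.4
t 4.9 [ 0.60393566 -0.23507555  0.24805395] tooly deg 4.332130619900162 toolz [-3.29094725e-04  1.18064768e-04 -9.99999939e-01]
force [ 0.48182379 -0.45182006 -2.62912048] w 0.010783741798356693
time passes only in moves, steps and waits
slide cm [ 4.72633128e+01 -1.46129081e+01  2.72620528e-02] turn -3.3676834520256342
```

View pics/w2.png

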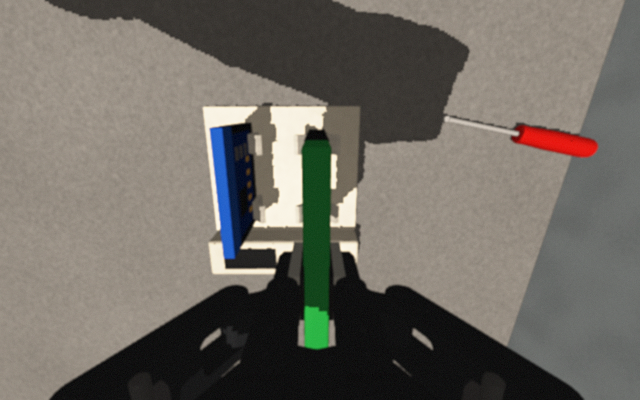

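The module is firmly held (10.8 mm opening, about 2.6 N of weight) and clear of the dock, with the rail at columns 303–329. Next I carry it over the tagged slot.

```bash
python3 -m pendant '{"slide":[[0.7,-0.2,0],[2.2,-0.7,0],[4.5,-1.4,0],[7.5,-2.3,0],[10.5,-3.2,0],[13.5,-4.2,0],[16.5,-5.1,0],[19.5,-6,0],[22.5,-6.9,0],[25.5,-7.9,0],[28.5,-8.8,0],[31.5,-9.7,0],[34.5,-10.7,0],[37.5,-11.6,0],[40.5,-12.5,0],[43.3,-13.4,0],[45.5,-14,0],[46.7,-14.4,0],[47.2,-14.6,0],[47.3,-14.6,0]],"turn":[0,0,-0.2,-0.4,-0.6,-0.8,-1,-1.2,-1.4,-1.6,-1.8,-2,-2.2,-2.4,-2.6,-2.8,-3,-3.2,-3.4,-3.4],"fingers":[0,0,0,0,0,0,0,0,0,0,0,0,0,0,0,0,0,0,0,0]}'
python3 -m pendant '{"slide":[[0,0,0],[0,0,0],[0,0,0]],"turn":[0,0,0],"fingers":[0,0,0]}'
python3 - <<'E'
from h import *
s=observe(); q=R.from_quat(s['eef_rot']).as_matrix(); print(s['time_s'],s['ee_pos'],'tooly',np.degrees(np.arctan2(q[1,1],q[0,1])))
im,d=get_image('wrist'); np.savez('w3',im=im,d=d,p=s['ee_pos'],r=s['eef_rot'])
im2,d2=get_image('top'); np.savez('top3',im=im2,d=d2)
im3,d3=get_image('scene'); np.savez('scene3',im=im3,d=d3)
cv2.imwrite('pics/w3.png',np.hstack([im,im3])[::2,::2,::-1].copy() if 0 else cv2.resize(np.vstack([im[...,::-1],im3[...,::-1]]),(480,600)))
E
```

```text
time_s: 6.62
ee_pos: [0.4219, 0.2263, 0.2481]
eef_rot: [0.657, 0.754, -0.0, -0.0]
wrist_force: [0.2, -0.1, -2.2]
width: 0.0111
gripper_force: 58.5
time_s: 6.87
ee_pos: [0.4231, 0.2246, 0.2482]
eef_rot: [0.658, 0.753, -0.0, 0.0]
wrist_force: [-0.2, -0.2, -1.9]
width: 0.0111
gripper_force: 58.5
6.8667 [0.42311864 0.22462176 0.2481996 ] tooly 7.6433011448411285
```

View pics/w3.png

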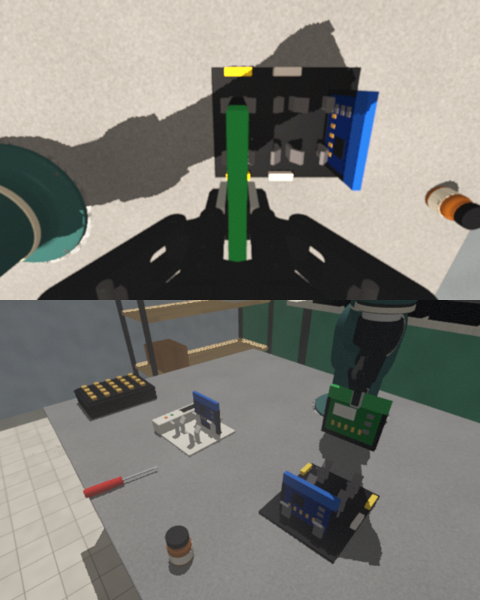

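In the wrist view (top half) the green rail is lined up with the yellow tags, which sit at both ends of its column. The scene view shows the module hanging about level. I'll compare the two numerically.

```bash
python3 - <<'E'
from h import *
f=np.load('w3.npz'); s=dict(ee_pos=f['p'],eef_rot=f['r']); im,d=f['im'],f['d']
G=((40,60,20),(85,255,255)); Y=((20,100,80),(35,255,255))
hsv=cv2.cvtColor(im,cv2.COLOR_RGB2HSV); P=points('wrist',d,s)
m=cv2.inRange(hsv,*G)>0; m[:, :250]=0; m[:,400:]=0; X=P[m]; X=X[np.isfinite(X[:,0])]; print('green z pct',np.percentile(X[:,2],[1,10,50,90,99]),len(X))
z=np.median(X[:,2])
rect('wrist',im,d,*G,float(z),.012,(250,100,400,360),s)
# rail top slope along slot
e=np.array([np.cos(np.radians(97.7)),np.sin(np.radians(97.7))]); X=X[abs(X[:,2]-z)<.012]
t=(X[:,:2]-s['ee_pos'][:2])@e; print('pitch deg',np.degrees(np.polyfit(t,X[:,2],1)[0]))
rect('wrist',im,d,*Y,.022,.012,(260,60,420,130),s)
# scene view: face points -> normal
f=np.load('scene3.npz'); im,d=f['im'],f['d']; hsv=cv2.cvtColor(im,cv2.COLOR_RGB2HSV); P=points('scene',d)
m=(cv2.inRange(hsv,*G)>0)&(P[...,2]>.15)&(P[...,2]<.29)&(abs(P[...,0]-.425)<.04)&(abs(P[...,1]-.225)<.09); X=P[m]
rail=X[X[:,2]>.255]; low=X[X[:,2]<.25]; print(len(rail),len(low))
for Q in (X,low):
    c=Q.mean(0); n=np.linalg.svd(Q-c,full_matrices=0)[2][2]; n*=np.sign(n[0]); print('centre',c,'normal',n,'lean deg',np.degrees(np.arcsin(n[2])))
print('z min/max',np.percentile(X[:,2],[.5,99.5]),'y',np.percentile(X[:,1],[.5,99.5]))
E
```

```text
green z pct [0.00679093 0.27565224 0.27667092 0.27748847 0.2846846 ] 5938Traceback (most recent call last):
  File "<stdin>", line 7, in <module>
  File "h.py", line 23, in rect
    v,u=np.nonzero(m); X=np.array([ray(name,a,c,z,st)[:2] for a,c in zip(u,v)],np.float32)
                                   ~~~^^^^^^^^^^^^^^^
  File "h.py", line 15, in ray
    K,Rw,t=cam(name,st); d=Rw@np.linalg.solve(K,[u,v,1.]); return t+d*(z-t[2])/d[2]
           ~~~^^^^^^^^^
  File "h.py", line 5, in cam
    p=camera_params(name); K=np.array([[p['fx'],0,p['cx']],[0,p['fy'],p['cy']],[0,0,1]])
ValueError: time passes only in moves, steps and waits
```

```bash
sed -i 's/^def cam(/import functools; camera_params=functools.lru_cache(camera_params)\ndef cam(/' h.py
python3 - <<'E'
from h import *
f=np.load('w3.npz'); s=dict(ee_pos=f['p'],eef_rot=f['r']); im,d=f['im'],f['d']
G=((40,60,20),(85,255,255)); Y=((20,100,80),(35,255,255))
hsv=cv2.cvtColor(im,cv2.COLOR_RGB2HSV); P=points('wrist',d,s)
m=(cv2.inRange(hsv,*G)>0)&(abs(P[...,2]-.2767)<.006); m[:, :250]=0; m[:,400:]=0; X=P[m]
rect('wrist',im,d,*G,.2767,.006,(250,100,400,360),s)
e=np.array([np.cos(np.radians(97.7)),np.sin(np.radians(97.7))])
t=(X[:,:2]-s['ee_pos'][:2])@e; print('pitch deg',np.degrees(np.polyfit(t,X[:,2],1)[0]),t.min(),t.max())
rect('wrist',im,d,*Y,.022,.012,(260,60,420,130),s)
f=np.load('scene3.npz'); im,d=f['im'],f['d']; hsv=cv2.cvtColor(im,cv2.COLOR_RGB2HSV); P=points('scene',d)
m=(cv2.inRange(hsv,*G)>0)&(P[...,2]>.15)&(P[...,2]<.29)&(abs(P[...,0]-.425)<.04)&(abs(P[...,1]-.225)<.09); X=P[m]
low=X[X[:,2]<.25]; print(len(X),len(low))
c=low.mean(0); n=np.linalg.svd(low-c,full_matrices=0)[2][2]; n*=np.sign(n[0]); print('centre',c,'normal',n,'lean deg',np.degrees(np.arcsin(n[2])))
print('z min/max',np.percentile(X[:,2],[.5,99.5]),'y',np.percentile(X[:,1],[.5,99.5]))
E
```

```text
5486 c [420.8 240.4] size 98.2 12.5 longdir -82.2 zmed 0.2767
pitch deg -0.20724658872193563 -0.03369629483514855 0.06449906714726705
431 c [412.  320.4] size 42.2 12.4 longdir 7.6 zmed 0.0209
3496 2219
centre [0.42790555 0.23097963 0.20687556] normal [ 9.91095998e-01  1.33147170e-01 -7.44181684e-04] lean deg -0.04263847363760694
z min/max [0.16824403 0.2765348 ] y [0.16228846 0.28742605]
```

The hanging module is level (pitch 0.2°, lean 0.04°) and centred along the slot. Across it the views disagree by under 2 mm, so I add 0.5 mm and go down in stages, watching the force.

```bash
python3 -m pendant '{"slide":[[0.1,0.05,0.3],[0.1,0.05,1],[0.1,0.05,2],[0.1,0.05,3],[0.1,0.05,4],[0.1,0.05,5],[0.1,0.05,6],[0.1,0.05,7],[0.1,0.05,8],[0.1,0.05,8.7],[0.1,0.05,9.2],[0.1,0.05,9.7],[0.1,0.05,10.2],[0.1,0.05,10.6],[0.1,0.05,11],[0.1,0.05,11.4],[0.1,0.05,11.8],[0.1,0.05,12.1],[0.1,0.05,12.3],[0.1,0.05,12.3]],"turn":[0,0,0,0,0,0,0,0,0,0,0,0,0,0,0,0,0,0,0,0],"fingers":[0,0,0,0,0,0,0,0,0,0,0,0,0,0,0,0,0,0,0,0]}'
```

```text
time_s: 8.68
ee_pos: [0.4229, 0.2266, 0.1249]
eef_rot: [0.658, 0.753, -0.0, -0.0]
wrist_force: [-0.1, -0.2, -2.2]
width: 0.0113
gripper_force: 58.6
```

The bottom edge is already about 10 mm inside the narrow part of the slot, with no side force. I continue to the floor.

```bash
python3 -m pendant '{"slide":[[0,0,0.2],[0,0,0.5],[0,0,0.8],[0,0,1.1],[0,0,1.4],[0,0,1.7],[0,0,2],[0,0,2.2],[0,0,2.4],[0,0,2.5],[0,0,2.55],[0,0,2.6],[0,0,2.6],[0,0,2.6]],"turn":[0,0,0,0,0,0,0,0,0,0,0,0,0,0],"fingers":[0,0,0,0,0,0,0,0,0,0,0,0,0,0]}'
```

```text
time_s: 9.85
ee_pos: [0.4231, 0.2266, 0.0994]
eef_rot: [0.658, 0.753, 0.0, -0.0]
wrist_force: [-0.6, -0.6, -1.7]
width: 0.0112
gripper_force: 58.6
```

Almost there: contact is just starting. I lower by tenths of a millimetre until the floor carries the weight.

```bash
python3 -m pendant '{"slide":[[0,0,0.04],[0,0,0.08],[0,0,0.12],[0,0,0.15],[0,0,0.15],[0,0,0.15]],"turn":[0,0,0,0,0,0],"fingers":[0,0,0,0,0,0]}'
```

```text
time_s: 10.35
ee_pos: [0.4235, 0.2267, 0.0985]
eef_rot: [0.658, 0.753, 0.0, 0.0]
wrist_force: [-2.3, -3.9, 15.5]
width: 0.0113
gripper_force: 61.1
```

The floor now pushes up with 15 N, so the module is seated. I release and rise straight up.

```bash
python3 -m pendant '{"slide":[[0,0,0],[0,0,0],[0,0,0],[0,0,0],[0,0,0],[0,0,0],[0,0,0],[0,0,-0.5],[0,0,-1.5],[0,0,-3],[0,0,-5],[0,0,-7],[0,0,-9],[0,0,-11],[0,0,-12.5],[0,0,-13.5],[0,0,-14],[0,0,-14]],"turn":[0,0,0,0,0,0,0,0,0,0,0,0,0,0,0,0,0,0],"fingers":[0.25,0.4,0.6,0.8,0.9,0.9,0.9,0.9,0.9,0.9,0.9,0.9,0.9,0.9,0.9,0.9,0.9,0.9]}'
python3 look.py w4 .128
python3 - <<'E'
from h import *
G=((40,60,20),(85,255,255)); im,d=get_image('scene')
hsv=cv2.cvtColor(im,cv2.COLOR_RGB2HSV); P=points('scene',d)
m=(cv2.inRange(hsv,*G)>0)&(P[...,2]>.02)&(P[...,2]<.14)&(abs(P[...,0]-.425)<.05)&(abs(P[...,1]-.225)<.09); X=P[m]
c=X.mean(0); n=np.linalg.svd(X-c,full_matrices=0)[2][2]; n*=np.sign(n[0]); print(len(X),c,n,np.percentile(X[:,2],99))
a=cv2.imread('pics/w4.png'); cv2.imwrite('pics/end.png',cv2.resize(np.vstack([a,im[...,::-1]]),(480,600)))
E
```

```text
time_s: 11.85
ee_pos: [0.4233, 0.2267, 0.2387]
eef_rot: [0.658, 0.753, 0.001, 0.0]
wrist_force: [0.0, 0.2, 0.8]
width: 0.0767
gripper_force: 0.0
t 11.85 [0.42332293 0.22671705 0.23871289] tooly deg 7.725475303681522 toolz [ 1.28971541e-03  3.30593943e-04 -9.99999114e-01]
force [0.01000502 0.16535353 0.76833025] w 0.07668253322261614
1712 c [424.5 226.9] size 128.9 11.6 longdir -82.6 zmed 0.1269
2302 [0.42868685 0.23193628 0.08933163] [0.99068324 0.13530684 0.01545221] 0.1271115496791785
```

View pics/end.png

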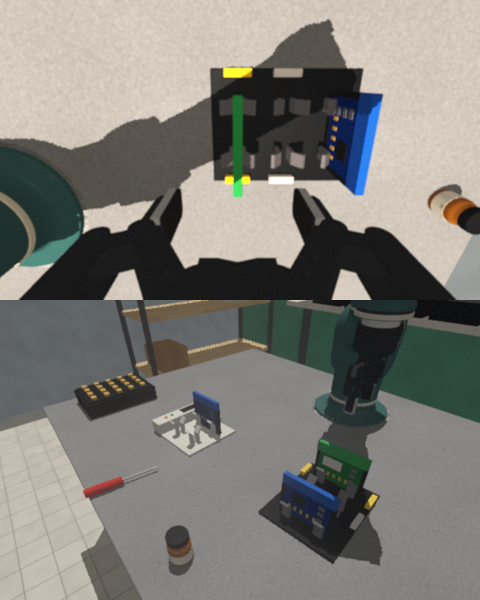

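The green module stands between the yellow tags with its rail at column 237 and its top at z 0.127. It leans under 1° and is within 2 mm of the slot centre, and both blue modules are in place. I hand it in.

```bash
python3 -c "from rig import hand_in; print(hand_in())"
```

```text
the job is handed in; nothing more can be done
None
```

The green module stands released and fully seated in the yellow-tagged slot, about 2 mm from its centre and leaning under 1°; both blue modules look undisturbed, and I handed the job in at about 12 s (no verdict was returned).

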